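Square the billet stack, then set the torch gas valve two turns open

ROBOT

A 7-joint arm with a two-finger parallel gripper is mounted at the origin on a cart in front of the work surface, level with it; the furniture and walls round the work are solid. World frame = base frame: x ahead of the robot, y to its left, z up, the work surface at z = 0. Lengths are in m, angles in rad, forces in N, time in s.
With the tool pointing down it reaches from about 0.4 to 0.85 m from the base axis. Payload 10.4 kg.
Tool frame: the origin (TCP) lies between the finger pads, 19 mm behind the fingertips; this is the grasp point; z points along the fingers, y is the line along which they close (so a half turn about z gives the same grasp; the last joint's range is limited). The gripper opens to 85 mm and grips with 20 to 120 N. Pads are 22 mm wide; open, the fingers measure 114 mm over their backs; the gripper's body (76 mm by 85 mm) begins 54 mm behind the grasp point. The pads swing forward as they close: fully open they stand 13 mm farther back than shut.
Start: joints at [1.171, 0.332, -0.065, 1.46, 0.022, 1.35, -0.088], TCP at [0.23, -0.581, 0.25] pointing down, gripper open.
Joint ranges: [-2.6, 2.6], [-0.5, 2.12], [-1.47, 1.34], [0.16, 2.42], [-1.27, 4.41], [0.06, 2.06], [-2.6, 2.6]. Speed limits (rad/s): [2.22, 2.22, 2.79, 2.79, 3.14, 3.14, 3.14].

INTERFACE

Orientations are given as a unit quaternion [x, y, z, w].
In Python, from workcell import manip, optics gives the robot as it stands.
- The arm moves only by the tool jog_arm, never from a script. Its arguments are lists of equal length, an entry for each row: "dr": the turn, a rotation vector about the tool's x, y, z normalised to -1 to 1, where 1 is 4 degrees, a list of three; "translation": the shift along the tool's x, y, z normalised to -1 to 1, where 1 is 0.025 m, a list of three; "jaw": the opening, from 0 (shut) to 1 (fully open). A call has 1 to 10 rows; each row shifts and turns the commanded pose from where the row before left it, along the tool's axes as they then stand; what a row does not reach is not made up. A row lasts 1/10 s, in which the tool goes at most 50 mm and 8.59 degrees, less where a joint would pass 70% of its speed; a pose out of reach is approached as far as the arm can. A call with a number of a shift or a turn outside -1 to 1 is refused whole. A call with a gripper value outside its range is refused whole. The fingers move at their own pace and stop on an object; "squeeze" is the grip in N (left out, the last holds). Time passes only in rows, so rows that do not move let the fingers close. It gives the time, the measured TCP pose, the force, the opening and the grip force at its end, in the units of the state.
- manip.get_obs(): the state, without advancing time (a new reading comes with each control period).
- optics.camera(name): name is "scene" or "top"; returns a dict with "color" (400x640x3 uint8, red, green, blue), "mtx" (3x3 intrinsics, pixels), "R" (3x3) and "t" (3): a world point X has camera coordinates R X + t. Camera axes: x right, y down, z forward; pixel columns grow to the right and rows downward; lengths in m; the calibration is good to about 2 mm. A picture is of the moment at which its call begins. There is no depth.
- manip.hand_in(): hands the job in; it is judged then, once.
The state is a dict: "clock": time; "joint_pos": joint angles; "joint_velocities": joint speeds; "tau": joint torques, N m; "position": TCP position; "ee_rot": TCP orientation; "ft_force": force on the tool from outside, world axes, zero at the start; "torque": the same for the moment, N m; "grip_width": opening from 0.0 (shut) to 1.0 (fully open); "grasp_force": force on a finger pad.
Only numpy, scipy, OpenCV 4.12 (cv2) and the standard library are available. Lean on these libraries where they do the work, as an engineer would, in place of code of your own. Each camera call takes 0.05 s, during which the arm holds its last target. There are 200 camera calls.

TASK

Get the laminated-metal job ready for the torch: first tap or pinch the stack of four copper and silver blanks on its white plinth until their edges are flush on all four sides, still lying flat on the plinth. Then set the gas valve by its red handwheel: turn it clockwise until it comes to its stop, and back it off exactly two full turns from there, never opening it clearly further than that. Finish with the gripper still holding the wheel's black crank handle steady at that setting (do not let go), and leave the loupe, the cream gem pot and the blue pliers where they are.

Things in the scene. Friction and masses are not known exactly. Their poses are not given: they have to be found in the camera images.
- steel_block: Fixed flat dark-grey steel block, 140 x 138 x 12 mm, origin at the centre of its underside on the bench. On its middle a fixed white firebrick plinth, 28 (block x) x 38 (block y) x 16 mm high, its top 28 mm above the bench; the blanks lie on it and overhang it all round, so fingers can reach below the stack's lower edge. Block and valve may trade places (left, right).
- plate_1: Lowest (copper) blank, 40 x 50 x 4 mm, about 60 g, polished and slippery (friction about 0.25); origin at the centre of its underside, x along its 40 mm side, y along its 50 mm side, z up. Loose on the plinth; its underside is 28 mm above the bench. The other blanks are judged against it, but it may itself be shifted a little.
- plate_2: Second (silver) blank, 40 x 50 x 4 mm, about 60 g, polished and slippery (friction about 0.25); origin at the centre of its underside, x along its 40 mm side, y along its 50 mm side, z up. Loose on plate_1. Blanks start up to 7 mm each way and 0.12 rad off plate_1.
- plate_3: Third (copper) blank, 40 x 50 x 4 mm, about 60 g, polished and slippery (friction about 0.25); origin at the centre of its underside, x along its 40 mm side, y along its 50 mm side, z up. Loose on plate_2.
- plate_4: Top (silver) blank, 40 x 50 x 4 mm, about 60 g, polished and slippery (friction about 0.25); origin at the centre of its underside, x along its 40 mm side, y along its 50 mm side, z up. Loose on plate_3; the top of the stack is 44 mm above the bench.
- wheel_center (a point): Centre of the red handwheel (rim 40 mm mean radius, of 9 mm bar), on its vertical axis, 70 mm above the bench. It sits on a brass valve with a 124 mm pipe, fixed on a 90 x 110 mm dark steel foot plate. Nothing of it but the handle rises above 80 mm from the bench.
- handle_mid (a point): Middle of the black upright crank handle, 99 mm above the bench, 40 mm from the wheel's axis. The handle is 17 mm in diameter, 42 mm tall (78 to 120 mm above the bench) and revolves freely on its pin, so a gripper can hold it with unchanging orientation while carrying it round in a circle about wheel_center.
- handle: The same black crank handle as a body; origin at the centre of its underside, 78 mm above the bench. It spins on its pin, so its own x and y axes mean nothing.
- valve_wheel (a joint): Turn of the handwheel in rad: 0 at the closed stop (a hard stop), growing anticlockwise seen from above as the valve opens; starts 0.4 to 1.2 turns open. Two turns open is 12.57. The wheel stays where it is left; turning it takes about 2.5 N at the handle.
- loupe: Bystander: black loupe, 35 mm diameter, 26 mm tall, origin at the centre of its underside.
- gem_pot: Bystander: cream gem pot with lid, 40 mm diameter, 24 mm tall, origin at the centre of its underside.
- pliers: Bystander: small pliers with blue handles lying on the bench, 42 x 120 x 12 mm, origin at the centre of the underside.
Mind the look-alikes: they are no part of the job. There is more than one size of the part that bears wheel_center; the job needs the larger.

How it is judged:
On the way, in this order (a step that is already met when the one before it is completed fails the run):
1. the four blanks are flush on all sides (within 2 mm and 0.05 rad of the lowest), flat on the plinth (x of plate_2 in the frame of plate_1 between -0.002 and 0.002 m and y of plate_2 in the frame of plate_1 between -0.002 and 0.002 m and angle between the x axis of each of plate_2, plate_3, plate_4 and the x axis of plate_1, either way round below 0.05 rad and x of plate_3 in the frame of plate_1 between -0.002 and 0.002 m and y of plate_3 in the frame of plate_1 between -0.002 and 0.002 m and x of plate_4 in the frame of plate_1 between -0.002 and 0.002 m and y of plate_4 in the frame of plate_1 between -0.002 and 0.002 m and z of plate_1 in the frame of steel_block between 0.026 and 0.03 m and z of plate_2 in the frame of steel_block between 0.03 and 0.034 m and z of plate_3 in the frame of steel_block between 0.034 and 0.038 m and z of plate_4 in the frame of steel_block between 0.038 and 0.042 m), for 0.2 s.
2. the valve is closed to its stop (within 0.1 rad) (value of joint valve_wheel below 0.1 rad), for 0.2 s.
3. the valve is backed off two turns (within 0.2 rad) (value of joint valve_wheel between 12.3664 and 12.7664 rad), for 0.2 s.
At the end, for the whole second after the job is handed in: Wheel still, two full turns (within 0.2 rad) from its stop, handle gripped by the fingers (over 2 N, TCP within 30 mm of its middle); four blanks flat on the plinth, flush within 2.5 mm and 0.06 rad of the lowest; loupe, gem pot and pliers within 15 mm of their starts (all of step 3 and x of plate_2 in the frame of plate_1 between -0.0025 and 0.0025 m and y of plate_2 in the frame of plate_1 between -0.0025 and 0.0025 m and angle between the x axis of each of plate_2, plate_3, plate_4 and the x axis of plate_1, either way round below 0.06 rad and x of plate_3 in the frame of plate_1 between -0.0025 and 0.0025 m and y of plate_3 in the frame of plate_1 between -0.0025 and 0.0025 m and x of plate_4 in the frame of plate_1 between -0.0025 and 0.0025 m and y of plate_4 in the frame of plate_1 between -0.0025 and 0.0025 m and z of plate_1 in the frame of steel_block between 0.026 and 0.03 m and z of plate_2 in the frame of steel_block between 0.03 and 0.034 m and z of plate_3 in the frame of steel_block between 0.034 and 0.038 m and z of plate_4 in the frame of steel_block between 0.038 and 0.042 m and velocity of joint valve_wheel between -0.1 and 0.1 rad/s and contact force between the fingers and handle above 2 N and distance between the grasp point and handle_mid below 0.03 m and distance of each of loupe, gem_pot, pliers from where it was at the start of the episode below 0.015 m); the arm keeps its last pose, push and grip.
It fails at once if the valve is opened clearly further than two turns (over 0.5 rad past) (value of joint valve_wheel above 13.0664 rad).
It fails at once if a blank is knocked off the stack (z of any of plate_1, plate_2, plate_3, plate_4 in the frame of steel_block below 0.02 m).
It fails at once if a bystander is disturbed (moved over 15 mm) (distance of any of loupe, gem_pot, pliers from where it was at the start of the episode above 0.015 m).
It also fails if it takes over 72 s, if anything falls off the work surface, if the arm or the gripper's body presses on something with over 40 N, if the wrist force passes 120 N, or if a joint passes its speed limit or range.

## Working session

There is one attempt and no reset: what is moved stays moved. The work goes in short steps, Python scripts to look and compute and a tool call to move; the robot and the scene stay as the last step left them, time stands still between calls to the robot, and variables do not carry over. Pictures are saved under pics/ and viewed, at most 10 in all, crops included, and the job is handed in when it is done.

Besides the shell and the picture viewer there is one more tool, called after "Request:" as name(argument=value, ...) on one line, values as JSON. jog_arm: Moves the arm, as the interface text tells. Scaled input: -1 to 1 covers 0.025 m each way for a shift and 4 degrees each way for a turn. Its arguments: {"type":"object","properties":{"dr":{"type":"array","items":{"type":"array","items":{"type":"number"}}},"translation":{"type":"array","items":{"type":"array","items":{"type":"number"}}},"jaw":{"type":"array","items":{"type":"number"}},"squeeze":{"type":"number"}},"required":["dr","translation","jaw"]}

```bash
mkdir -p pics; python3 - <<'E'
from workcell import manip, optics
import cv2,numpy as np
print(manip.get_obs())
for n in("top","scene"):
    c=optics.camera(n); cv2.imwrite(f"pics/{n}0.png",c["color"][:,:,::-1]); print(n,c["mtx"].tolist(),np.round(c["R"],4).tolist(),c["t"])
E
```

```text
{'clock': 0.0, 'joint_pos': array([ 1.17138262,  0.33284373, -0.06472708,  1.46093661,  0.02161164,
        1.34989491, -0.08851126]), 'joint_velocities': array([ 2.41740494e-03,  6.08611486e-04, -3.20805827e-03,  6.24241971e-05,
       -7.27599832e-04, -1.36436206e-03,  1.13332068e-03]), 'tau': array([ 1.45510068e-03, -6.25463104e+01,  5.00181061e-02, -3.91611385e+01,
        1.63297250e-02,  9.93435387e-03,  9.67409107e-06]), 'position': array([ 0.22985537, -0.5808266 ,  0.2492358 ]), 'ee_rot': array([ 9.82300093e-01,  1.87312698e-01, -1.62738285e-04, -6.73834966e-04]), 'ft_force': array([0.09793394, 0.65061609, 0.63525987]), 'torque': array([ 0.01014848,  0.0157335 , -0.02455528]), 'grasp_force': 0.0, 'grip_width': 1.0011275154955852}
top [[454.5999292379393, 0.0, 325.58625053028646], [0.0, 454.5999292379393, 200.70000980338588], [0.0, 0.0, 1.0]] [[-0.0039, -1.0, 0.0063], [-0.9892, 0.0029, -0.1465], [0.1465, -0.0068, -0.9892]] [-0.15978823  0.55714992  0.9417868 ]
scene [[427.7694654249396, 0.0, 317.8835503241623], [0.0, 427.7694654249396, 192.34480832458675], [0.0, 0.0, 1.0]] [[-0.5783, -0.8157, 0.0126], [-0.3744, 0.2516, -0.8925], [0.7249, -0.5208, -0.4509]] [0.16929542 0.34418892 0.43553481]
```

View pics/top0.png

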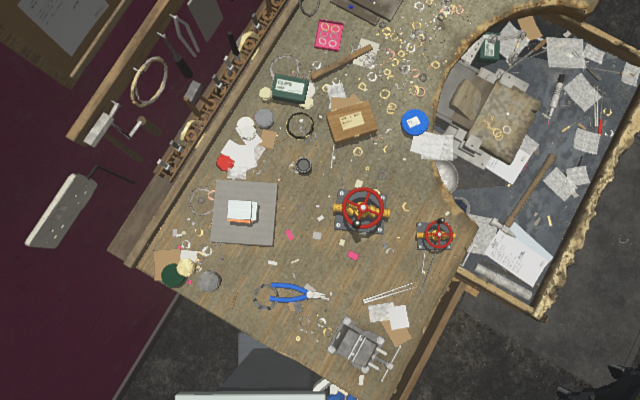

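View pics/scene0.png

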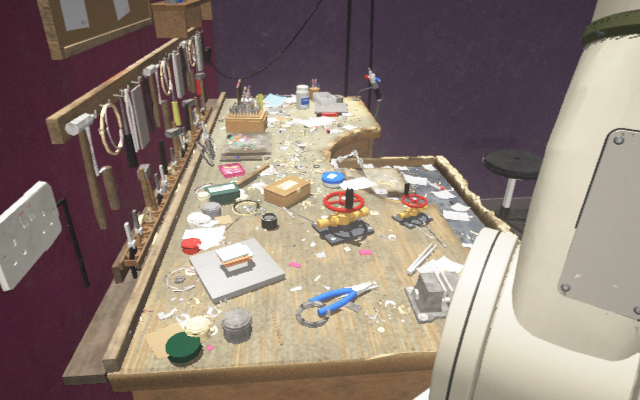

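The top view shows the block with its stack at (243,212), the larger red wheel at (362,209), the small look-alike wheel at (437,236), the loupe at (303,166) and the pliers at (290,293). I'll make enlarged crops to get the plate corners and the handle position.

```bash
cat > h.py <<'E'
from workcell import manip, optics
import cv2,numpy as np
def p2w(c,u,v,z):
    d=c["R"].T@np.linalg.solve(c["mtx"],[u,v,1.]); o=-c["R"].T@c["t"]
    return (o+d*(z-o[2])/d[2])
def w2p(c,X):
    q=c["mtx"]@(c["R"]@np.asarray(X,float)+c["t"]); return q[:2]/q[2]
def crop(c,u0,v0,u1,v1,s): return cv2.resize(c["color"][v0:v1,u0:u1,::-1],None,fx=s,fy=s,interpolation=cv2.INTER_CUBIC)
E
python3 - <<'E'
from h import *
c=optics.camera("top"); s=optics.camera("scene")
a=crop(c,215,185,275,245,8); b=crop(s,205,235,265,285,8); d=crop(c,325,175,445,255,4)
can=np.zeros((600,800,3),np.uint8)
a=crop(c,222,192,262,232,10);b=crop(s,210,240,260,280,8); d=crop(c,330,180,400,240,4); e=crop(s,310,180,380,240,3)
can[:400,:400]=a; can[:320,400:800]=b; can[330:570,410:690]=d;can[410:590,0:210]=e
cv2.imwrite("pics/c1.png",can)
for n,u,v,z in[("wheel",362,209,.07),("small",437,236,.05),("stack",242,211,.044),("loupe",303,166,.026),("block",244,213,.012),("pl",290,293,.01)]: print(n,p2w(c,u,v,z).round(3))
E
```

```text
wheel [ 0.535 -0.238  0.07 ]
small [ 0.479 -0.398  0.05 ]
stack [0.534 0.018 0.044]
loupe [ 0.637 -0.112  0.026]
block [0.534 0.019 0.012]
pl [ 0.359 -0.084  0.01 ]
```

View pics/c1.png

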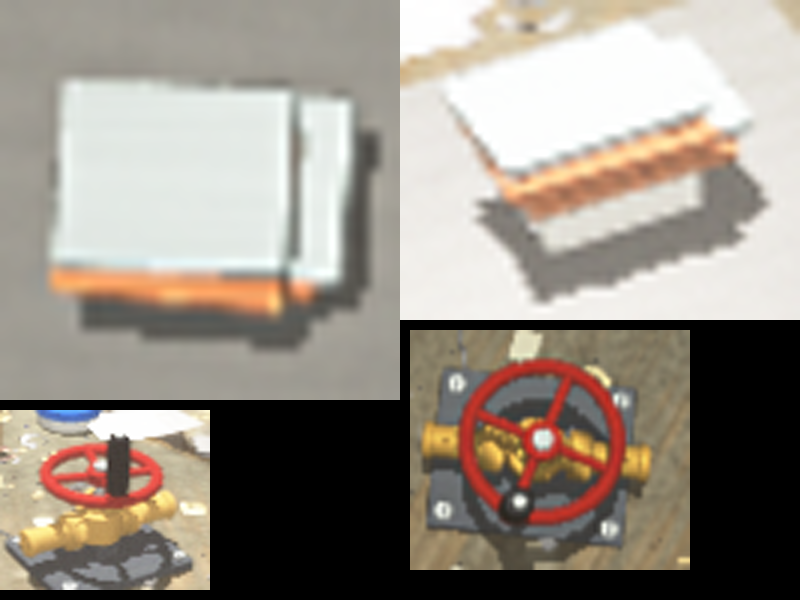

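The crop shows plate 4's top corners at about (228.2,199.8), (251.2,200.8), (250.3,219) and (227.2,218.2). Plate 2 sticks out to the right, towards -y. The wheel hub is at (363.2,207) and the top of the handle at (356.5,223).

```bash
python3 - <<'E'
from h import *
c=optics.camera("top"); s=optics.camera("scene")
P=[p2w(c,u,v,.044)[:2] for u,v in[(228.2,199.8),(251.2,200.8),(250.3,219),(227.2,218.2)]]
print(np.round(P,4).tolist(),np.mean(P,0)); 
for i in range(4):
    d=P[(i+1)%4]-P[i]; print(np.linalg.norm(d).round(4),np.degrees(np.arctan2(d[1],d[0])).round(1))
print("p2 right edge",p2w(c,257.2,202,.036),p2w(c,256,220,.036))
print("copper bottom edge z.04/.032",p2w(c,227.2,221,.040),p2w(c,250,223,.032))
g=p2w(c,363.2,207,.076);hd=p2w(c,356.5,223,.12);print("hub",g,"handle",hd,hd[:2]-g[:2],np.linalg.norm(hd[:2]-g[:2]))
# red rim ellipse fit (top view)
def red(c,u0,v0,u1,v1):
    a=c["color"].astype(int); m=((a[...,0]>120)&(a[...,1]<70)&(a[...,2]<70)).astype(np.uint8)
    k=np.zeros_like(m);k[v0:v1,u0:u1]=m[v0:v1,u0:u1]; return k
for n,cc,b in(("top",c,(330,180,395,240)),("scene",s,(315,180,375,225))):
    k=red(cc,*b); cs,_=cv2.findContours(k,0,1); h=cv2.convexHull(np.vstack(cs))
    e=cv2.fitEllipse(h); print(n,e, p2w(cc,*e[0],.070))
# block corners
hsv=c["color"]; g=cv2.cvtColor(hsv,cv2.COLOR_RGB2HSV); m=((g[...,1]<40)&(g[...,2]>70)&(g[...,2]<190)).astype(np.uint8); k=np.zeros_like(m);k[170:255,200:285]=m[170:255,200:285]
k=cv2.morphologyEx(k,cv2.MORPH_OPEN,np.ones((5,5)));cs,_=cv2.findContours(k,0,1); r=cv2.minAreaRect(max(cs,key=cv2.contourArea)); B=[p2w(c,*q,.012)[:2] for q in cv2.boxPoints(r)]; print(r,np.round(B,4).tolist(),np.mean(B,0))
E
```

```text
[[0.5588, 0.0482], [0.5565, -0.0014], [0.5171, -0.0002], [0.519, 0.0493]] [0.53783519 0.02397058]
0.0496 -92.7
0.0394 178.3
0.0495 87.8
0.0399 -1.5
p2 right edge [ 0.55500374 -0.01316364  0.036     ] [ 0.5157274  -0.01128632  0.036     ]
copper bottom edge z.04/.032 [0.5133463  0.04992698 0.04      ] [0.50966227 0.0021656  0.032     ]
hub [ 0.5379956  -0.23977074  0.076     ] handle [ 0.50027459 -0.22204491  0.12      ] [-0.03772101  0.01772583] 0.04167828771022543
top ((362.5065612792969, 207.49600219726562), (40.39115524291992, 41.75205993652344), 98.01992797851562) [ 0.5377533  -0.23884157  0.07      ]
scene ((350.3880920410156, 203.0706787109375), (14.7417573928833, 22.867708206176758), 67.59051513671875) [ 0.52448052 -0.24826738  0.07      ]
((243.65174865722656, 212.1793212890625), (63.114566802978516, 63.52980041503906), 4.763641834259033) [[0.4718, 0.0933], [0.6134, 0.0862], [0.601, -0.0549], [0.4598, -0.0449]] [0.53650388 0.01990849]
```

Request:
jog_arm(dr=[[0, 0, 1], [0, 0, 1], [0, 0, 1], [0, 0, 1], [0, 0, 1], [0, 0, 0]], translation=[[0, -1, 0], [0, -1, 0], [0, -1, 0], [0, -1, 0], [0, -1, 0], [0, 0, 0]], jaw=[1, 1, 1, 1, 1, 1], squeeze=20)

```text
clock: 0.9
position: [0.2009, -0.4581, 0.2505]
ee_rot: [1.0, 0.013, 0.0, 0.0]
ft_force: [0.7, -1.0, -0.6]
grip_width: 0.996
grasp_force: 0.0
```

Request:
jog_arm(dr=[[0, 0, 1], [0, 0, 0], [0, 0, 0], [0, 0, 0], [0, 0, 0], [0, 0, 0], [0, 0, 0], [0, 0, 0], [0, 0, 0], [0, 0, 0]], translation=[[0.63, -0.98, 0], [0.63, -0.98, 0], [0.63, -0.98, 0], [0.63, -0.98, 0], [0.63, -0.98, 0], [0.63, -0.98, 0], [0.63, -0.98, 0], [0.63, -0.98, 0], [0.63, -0.98, 0], [0.63, -0.98, 0]], jaw=[1, 1, 1, 1, 1, 1, 1, 1, 1, 1])

```text
clock: 1.9
position: [0.3676, -0.2203, 0.2502]
ee_rot: [1.0, -0.021, 0.0, 0.0]
ft_force: [-0.3, -0.0, -0.0]
grip_width: 0.997
grasp_force: 0.0
```

Request:
jog_arm(dr=[[0, 0, 0], [0, 0, 0], [0, 0, 0], [0, 0, 0], [0, 0, 0], [0, 0, 0], [0, 0, 0], [0, 0, 0], [0, 0, 0], [0, 0, 0]], translation=[[0.63, -0.98, 0], [0.63, -0.98, 0], [0.63, -0.98, 0], [0.63, -0.98, 0], [0.63, -0.98, 0], [0.63, -0.98, 0], [0.63, -0.98, 0], [0.63, -0.98, 0], [0.5, -0.7, 0], [0, 0, 0]], jaw=[1, 1, 1, 1, 1, 1, 1, 1, 1, 1])

```text
clock: 2.9
position: [0.5154, -0.0108, 0.2499]
ee_rot: [1.0, -0.019, 0.0, -0.001]
ft_force: [-0.4, 0.0, -0.5]
grip_width: 0.998
grasp_force: 0.0
```

Request:
jog_arm(dr=[[0, 0, 0], [0, 0, 0], [0, 0, 0], [0, 0, 0], [0, 0, 0], [0, 0, 0], [0, 0, 0], [0, 0, 0], [0, 0, 0], [0, 0, 0]], translation=[[0.39, -0.6, 0.5], [0.39, -0.6, 0.5], [0, 0, 1], [0, 0, 1], [0, 0, 1], [0, 0, 1], [0, 0, 0], [0, 0, 0], [0, 0, 0], [0, 0, 0]], jaw=[1, 1, 1, 1, 1, 1, 1, 1, 1, 1])

```text
clock: 3.9
position: [0.5356, 0.0155, 0.1264]
ee_rot: [1.0, -0.021, 0.001, 0.0]
ft_force: [-0.8, 0.0, 0.3]
grip_width: 1.001
grasp_force: 0.0
```

Request:
jog_arm(dr=[[0, 0, 0], [0, 0, 0], [0, 0, 0], [0, 0, 0], [0, 0, 0], [0, 0, 0], [0, 0, 0], [0, 0, 0]], translation=[[0, -0.14, 0.5], [0, 0, 0.6], [0, 0, 0.6], [0, 0, 0.6], [0, 0, 0.6], [0, 0, 0.55], [0, 0, 0], [0, 0, 0]], jaw=[1, 1, 1, 1, 1, 1, 1, 1])

```text
clock: 4.7
position: [0.5349, 0.0193, 0.0386]
ee_rot: [1.0, -0.021, -0.0, -0.0]
ft_force: [0.3, -0.6, -0.2]
grip_width: 0.998
grasp_force: 0.0
```

```bash
python3 - <<'E'
from h import *
c=optics.camera("top"); s=optics.camera("scene")
can=np.zeros((600,800,3),np.uint8)
can[:400,:400]=crop(c,202,172,282,252,5); can[:400,400:800]=crop(s,190,220,270,300,5)
cv2.imwrite("pics/c2.png",can[:400]); print(manip.get_obs()["position"])
E
```

```text
[0.53551082 0.01922372 0.03937615]
```

View pics/c2.png

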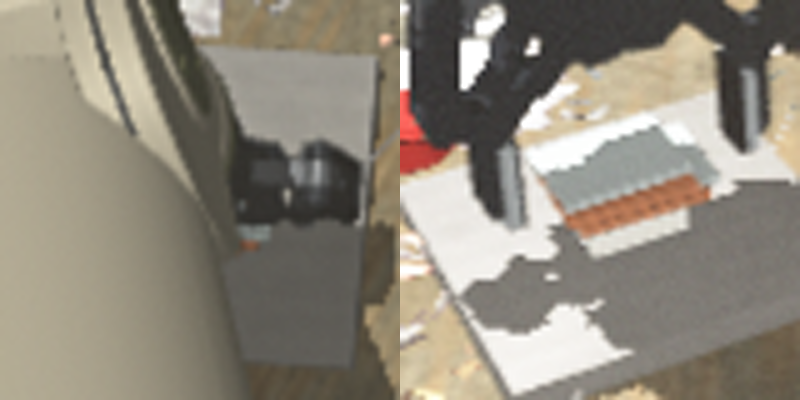

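The fingers straddle the stack on both ±y sides with clearance. Next I lower 2 mm and close gently.

Request:
jog_arm(dr=[[0, 0, 0], [0, 0, 0], [0, 0, 0], [0, 0, 0], [0, 0, 0], [0, 0, 0], [0, 0, 0], [0, 0, 0], [0, 0, 0], [0, 0, 0]], translation=[[0, 0, 0.08], [0, 0, 0], [0, 0, 0], [0, 0, 0], [0, 0, 0], [0, 0, 0], [0, 0, 0], [0, 0, 0], [0, 0, 0], [0, 0, 0]], jaw=[0.95, 0.9, 0.85, 0.8, 0.76, 0.72, 0.68, 0.64, 0.61, 0.59])

```text
clock: 5.8
position: [0.535, 0.019, 0.0368]
ee_rot: [1.0, -0.021, 0.0, 0.0]
ft_force: [-0.8, -0.1, 1.8]
grip_width: 0.592
grasp_force: 5.6
```

Request:
jog_arm(dr=[[0, 0, 0], [0, 0, 0], [0, 0, 0], [0, 0, 0], [0, 0, 0]], translation=[[0, 0, 0], [0, 0, 0], [0, 0, 0], [0, 0, 0], [0, 0, 0]], jaw=[0.58, 0.57, 0.56, 0.55, 0.55])

```text
clock: 6.3
position: [0.5351, 0.019, 0.037]
ee_rot: [1.0, -0.021, 0.0, 0.0]
ft_force: [-1.7, -1.4, 4.9]
grip_width: 0.581
grasp_force: 19.9
```

Request:
jog_arm(dr=[[0, 0, 0], [0, 0, 0], [0, 0, 0], [0, 0, 0], [0, 0, 0], [0, 0, 0], [0, 0, 0], [0, 0, 0]], translation=[[0, 0, 0], [0, 0, 0], [0, 0, 0], [0, 0, -0.3], [0, 0, -0.6], [0, 0, -0.6], [0, 0, -0.6], [0, 0, 0]], jaw=[0.65, 0.8, 1, 1, 1, 1, 1, 1])

```text
clock: 7.1
position: [0.5366, 0.0193, 0.0923]
ee_rot: [1.0, -0.021, 0.002, 0.0]
ft_force: [0.1, 0.4, -0.1]
grip_width: 1.002
grasp_force: 0.0
```

```bash
python3 - <<'E'
from h import *
o=manip.get_obs(); print(o["position"],o["joint_pos"].round(2))
s=optics.camera("scene");cv2.imwrite("pics/c3.png",crop(s,190,220,270,300,7))
E
```

```text
[0.53661233 0.01927943 0.09230943] [ 0.44  0.36 -0.66  1.84  0.26  1.02 -1.93]
```

View pics/c3.png

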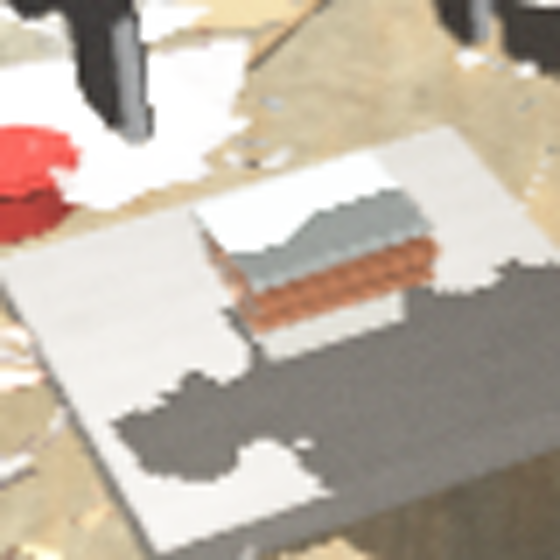

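The stack's ends along y are now flush and the x offsets remain. I'll rotate the tool 90° and pinch along x.

Request:
jog_arm(dr=[[0, 0, -1], [0, 0, -1], [0, 0, -1], [0, 0, -1], [0, 0, -1], [0, 0, -1], [0, 0, -1], [0, 0, -1], [0, 0, -1], [0, 0, -1]], translation=[[0, 0, 0], [0, 0, 0], [0, 0, 0], [0, 0, 0], [0, 0, 0], [0, 0, 0], [0, 0, 0], [0, 0, 0], [0, 0, 0], [0, 0, 0]], jaw=[1, 1, 1, 1, 1, 1, 1, 1, 1, 1])

```text
clock: 8.15
position: [0.5346, 0.019, 0.0888]
ee_rot: [0.946, 0.323, -0.0, -0.0]
ft_force: [0.2, 0.5, -0.3]
grip_width: 1.001
grasp_force: 0.0
```

Request:
jog_arm(dr=[[0, 0, -1], [0, 0, -1], [0, 0, -1], [0, 0, -1], [0, 0, -1], [0, 0, -1], [0, 0, -1], [0, 0, -1], [0, 0, -1], [0, 0, -1]], translation=[[0, 0, 0], [0, 0, 0], [0, 0, 0], [0, 0, 0], [0, 0, 0], [0, 0, 0], [0, 0, 0], [0, 0, 0], [0, 0, 0], [0, 0, 0]], jaw=[1, 1, 1, 1, 1, 1, 1, 1, 1, 1])

```text
clock: 9.15
position: [0.5346, 0.019, 0.0888]
ee_rot: [0.779, 0.628, -0.0, -0.0]
ft_force: [-0.6, -0.2, -0.7]
grip_width: 0.998
grasp_force: 0.0
```

Request:
jog_arm(dr=[[0, 0, -1], [0, 0, -1], [0, 0, -0.5], [0, 0, 0], [0, 0, 0]], translation=[[0, 0, 0], [0, 0, 0], [0, 0, 0], [0, 0, 0], [0, 0, 0]], jaw=[1, 1, 1, 1, 1])

```text
clock: 9.65
position: [0.5348, 0.019, 0.089]
ee_rot: [0.722, 0.692, -0.0, -0.0]
ft_force: [-0.5, 0.5, -0.1]
grip_width: 0.997
grasp_force: 0.0
```

Request:
jog_arm(dr=[[0, 0, 0], [0, 0, 0], [0, 0, 0], [0, 0, 0], [0, 0, 0], [0, 0, 0], [0, 0, 0]], translation=[[0, 0, 0.5], [0, 0, 0.5], [0, 0, 0.5], [0, 0, 0.4], [0, 0, 0.18], [0, 0, 0], [0, 0, 0]], jaw=[1, 1, 1, 1, 1, 0.95, 0.9])

```text
clock: 10.35
position: [0.5352, 0.0193, 0.0374]
ee_rot: [0.722, 0.692, 0.0, 0.0]
ft_force: [0.3, 0.0, -1.0]
grip_width: 0.9
grasp_force: 0.0
```

Request:
jog_arm(dr=[[0, 0, 0], [0, 0, 0], [0, 0, 0], [0, 0, 0], [0, 0, 0], [0, 0, 0], [0, 0, 0], [0, 0, 0], [0, 0, 0], [0, 0, 0]], translation=[[0, 0, 0], [0, 0, 0], [0, 0, 0], [0, 0, 0], [0, 0, 0], [0, 0, 0], [0, 0, 0], [0, 0, 0], [0, 0, 0], [0, 0, 0]], jaw=[0.85, 0.8, 0.75, 0.7, 0.65, 0.61, 0.58, 0.55, 0.52, 0.49])

```text
clock: 11.35
position: [0.5353, 0.0191, 0.0374]
ee_rot: [0.722, 0.692, 0.0, 0.0]
ft_force: [0.7, -0.0, -0.0]
grip_width: 0.49
grasp_force: 1.1
```

Request:
jog_arm(dr=[[0, 0, 0], [0, 0, 0], [0, 0, 0], [0, 0, 0], [0, 0, 0]], translation=[[0, 0, 0], [0, 0, 0], [0, 0, 0], [0, 0, 0], [0, 0, 0]], jaw=[0.47, 0.45, 0.43, 0.43, 0.43])

```text
clock: 11.85
position: [0.5353, 0.0192, 0.0375]
ee_rot: [0.722, 0.692, 0.0, 0.0]
ft_force: [1.7, 0.8, 5.7]
grip_width: 0.463
grasp_force: 20.5
```

Request:
jog_arm(dr=[[0, 0, 0], [0, 0, 0], [0, 0, 0], [0, 0, 0], [0, 0, 0], [0, 0, 0], [0, 0, 0], [0, 0, 0], [0, 0, 0], [0, 0, 0]], translation=[[0, 0, 0], [0, 0, 0], [0, 0, 0], [0, 0, 0], [0, 0, -0.5], [0, 0, -1], [0, 0, -1], [0, 0, -1], [0, 0, -1], [0, 0, 0]], jaw=[0.5, 0.6, 0.8, 1, 1, 1, 1, 1, 1, 1])

```text
clock: 12.85
position: [0.5367, 0.0197, 0.1537]
ee_rot: [0.722, 0.692, 0.002, 0.002]
ft_force: [0.1, 0.9, -0.7]
grip_width: 1.001
grasp_force: 0.0
```

```bash
python3 - <<'E'
from h import *
o=manip.get_obs(); print(o["position"],o["joint_pos"].round(2))
c=optics.camera("top"); s=optics.camera("scene")
can=np.zeros((400,800,3),np.uint8)
can[:400,:400]=crop(c,222,192,262,232,10); can[:400,400:800]=crop(s,210,240,260,290,8)
cv2.imwrite("pics/c4.png",can)
E
```

```text
[0.5367125  0.01970234 0.15372779] [ 0.72  0.37 -0.99  1.78  0.34  1.17 -0.42]
```

View pics/c4.png

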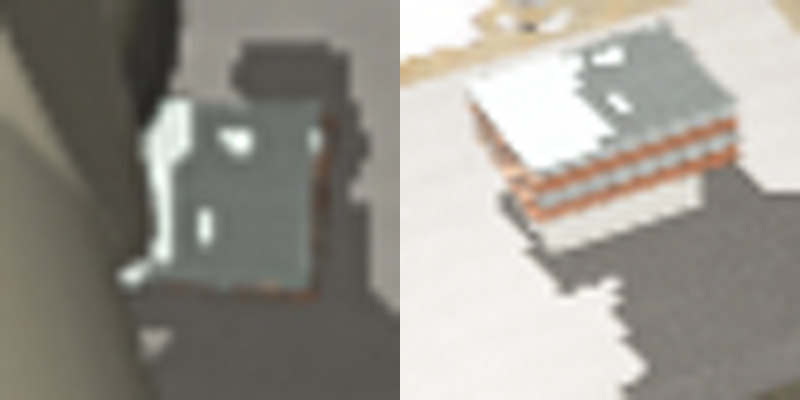

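The stack looks flush from both cameras. I'll check numerically by projecting an ideal stack outline over the picture, and compute the motion to the handle.

```bash
python3 - <<'E'
from h import *
s=optics.camera("scene"); c=optics.camera("top")
a=np.radians(-2.4); X=np.array([np.cos(a),np.sin(a)]);Y=np.array([-X[1],X[0]]); ctr=np.array([.5353,.0192])
img=crop(s,205,235,265,285,13); img2=img.copy()
best=None
for z in(.028,.032,.036,.040,.044):
    q=[w2p(s,np.r_[ctr+sx*.02*X+sy*.025*Y,z]) for sx,sy in((1,1),(1,-1),(-1,-1),(-1,1))]
    q=((np.array(q)+.5-[205,235])*13).astype(int); cv2.polylines(img2,[q.reshape(-1,1,2)],True,(255,0,0),1)
    print(z,((q/13)+[205,235]).round(1).tolist())
can=np.vstack([img[180:480],img2[180:480]])[:600]
can=np.vstack([img[60:360],img2[60:360]]); cv2.imwrite("pics/c5.png",can)
E
```

```text
0.028 [[218.6, 257.7], [243.2, 249.6], [252.1, 260.0], [226.8, 268.7]]
0.032 [[218.4, 255.9], [243.1, 247.9], [251.9, 258.2], [226.5, 266.8]]
0.036 [[218.2, 254.2], [242.9, 246.2], [251.8, 256.5], [226.4, 265.1]]
0.04 [[218.0, 252.4], [242.8, 244.5], [251.7, 254.7], [226.2, 263.2]]
0.044 [[217.8, 250.5], [242.7, 242.7], [251.5, 252.9], [226.0, 261.4]]
```

View pics/c5.png

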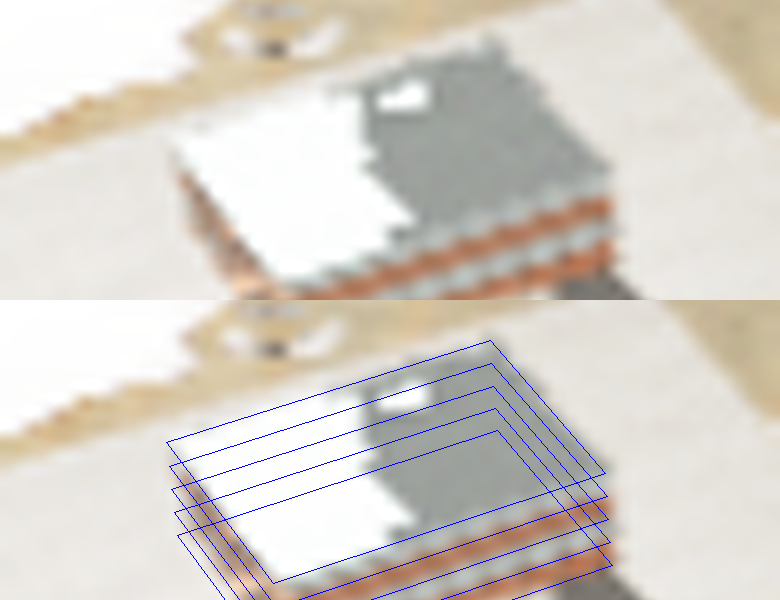

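The ideal stack outline lines up with all four layers on every visible side, so the blanks are flush. Next is the handle, at about (0.502, -0.222).

Request:
jog_arm(dr=[[0, 0, 0], [0, 0, 0], [0, 0, 0], [0, 0, 0], [0, 0, 0], [0, 0, 0], [0, 0, 0], [0, 0, 0], [0, 0, 0], [0, 0, 0]], translation=[[-0.97, -0.1, 0], [-0.97, -0.1, 0], [-0.97, -0.1, 0], [-0.97, -0.1, 0], [-0.97, -0.1, 0], [-0.97, -0.1, 0], [-0.97, -0.1, 0], [-0.97, -0.1, 0], [-0.97, -0.1, 0], [-0.97, -0.1, 0]], jaw=[1, 1, 1, 1, 1, 1, 1, 1, 1, 1])

```text
clock: 14.05
position: [0.4991, -0.2228, 0.1489]
ee_rot: [0.722, 0.692, -0.0, -0.001]
ft_force: [-0.4, 0.6, -0.0]
grip_width: 1.003
grasp_force: 0.0
```

Request:
jog_arm(dr=[[0, 0, 0], [0, 0, 0], [0, 0, 0]], translation=[[0, 0, 0], [0, 0, 0], [0, 0, 0]], jaw=[1, 1, 1])

```text
clock: 14.35
position: [0.4998, -0.2208, 0.1494]
ee_rot: [0.721, 0.693, 0.0, -0.0]
ft_force: [1.0, -0.1, 0.0]
grip_width: 0.999
grasp_force: 0.0
```

Request:
jog_arm(dr=[[0, 0, 0], [0, 0, 0], [0, 0, 0], [0, 0, 0], [0, 0, 0], [0, 0, 0]], translation=[[-0.05, 0.08, 0.5], [0, 0, 0.5], [0, 0, 0.5], [0, 0, 0.36], [0, 0, 0], [0, 0, 0]], jaw=[1, 1, 1, 1, 0.9, 0.8])

```text
clock: 14.95
position: [0.5018, -0.2232, 0.1031]
ee_rot: [0.722, 0.692, 0.0, -0.0]
ft_force: [0.7, 0.0, 0.0]
grip_width: 0.798
grasp_force: 0.0
```

Request:
jog_arm(dr=[[0, 0, 0], [0, 0, 0], [0, 0, 0], [0, 0, 0], [0, 0, 0], [0, 0, 0], [0, 0, 0], [0, 0, 0], [0, 0, 0], [0, 0, 0]], translation=[[0, 0, 0], [0, 0, 0], [0, 0, 0], [0, 0, 0], [0, 0, 0], [0, 0, 0], [0, 0, 0], [0, 0, 0], [0, 0, 0], [0, 0, 0]], jaw=[0.65, 0.5, 0.4, 0.35, 0.3, 0.25, 0.2, 0.17, 0.15, 0.15], squeeze=25)

```text
clock: 15.95
position: [0.5018, -0.2234, 0.1034]
ee_rot: [0.722, 0.692, -0.0, 0.0]
ft_force: [-2.0, -0.2, 2.5]
grip_width: 0.183
grasp_force: 24.4
```

```bash
python3 - <<'E'
from h import *
o=manip.get_obs(); print(o["position"],o["joint_pos"].round(2),o["ft_force"],o["torque"])
s=optics.camera("scene");cv2.imwrite("pics/c6.png",crop(s,300,150,400,250,6))
E
```

```text
[ 0.50175189 -0.22344068  0.10336502] [ 1.06  0.44 -0.87  1.79  0.38  1.09  0.01] [-1.95287669 -0.1597484   2.48466385] [ 0.04942554  0.28554794 -0.01756492]
```

View pics/c6.png

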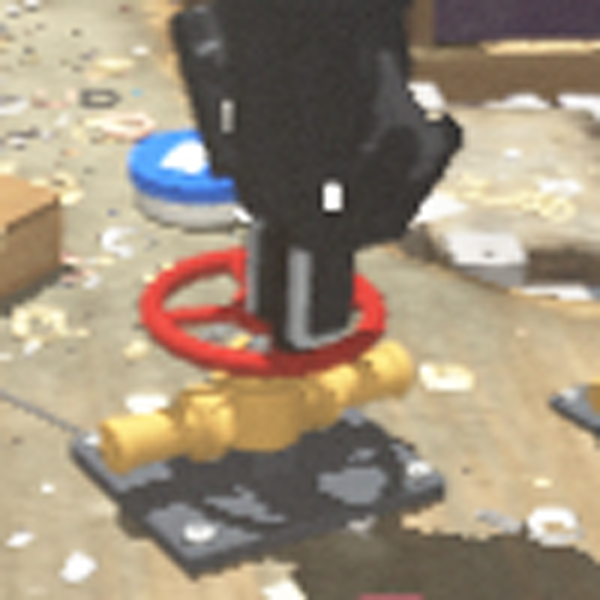

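The fingers hold the black handle, with a grip of 24 N and the tips clear of the rim. I'll generate clockwise arc rows in tool units.

```bash
cat > arc.py <<'E'
import sys; from h import *
from scipy.spatial.transform import Rotation as Ro
# arc.py th0 step n : rows in tool units, cumulative rounding
th0,st,n=map(float,sys.argv[1:4]); r=float(sys.argv[4]) if len(sys.argv)>4 else .04
o=manip.get_obs(); M=Ro.from_quat(o["ee_rot"]).as_matrix()
p=lambda t: r*np.array([np.cos(np.radians(t)),np.sin(np.radians(t)),0])
q=[np.round(M.T@(p(th0+st*k)-p(th0))/.025,2) for k in range(int(n)+1)]
print([[float(x) for x in np.round(b-a,2)[:2]] for a,b in zip(q,q[1:])])
E
python3 arc.py 155 -15 6; python3 arc.py 65 -15 10
```

```text
[[0.36, 0.21], [0.3, 0.3], [0.2, 0.36], [0.11, 0.4], [0.0, 0.42], [-0.11, 0.4]]
[[-0.21, 0.36], [-0.3, 0.3], [-0.36, 0.2], [-0.4, 0.11], [-0.42, 0.0], [-0.4, -0.11], [-0.36, -0.21], [-0.3, -0.29], [-0.21, -0.36], [-0.1, -0.41]]
```

Request:
jog_arm(dr=[[0, 0, 0], [0, 0, 0], [0, 0, 0], [0, 0, 0], [0, 0, 0], [0, 0, 0], [0, 0, 0]], translation=[[0.36, 0.21, 0], [0.3, 0.3, 0], [0.2, 0.36, 0], [0.11, 0.4, 0], [0, 0.42, 0], [-0.11, 0.4, 0], [0, 0, 0]], jaw=[0.15, 0.15, 0.15, 0.15, 0.15, 0.15, 0.15])

```text
clock: 16.7
position: [0.5569, -0.204, 0.1034]
ee_rot: [0.722, 0.692, 0.001, 0.001]
ft_force: [4.0, 3.4, 1.5]
grip_width: 0.182
grasp_force: 24.6
```

Request:
jog_arm(dr=[[0, 0, 0], [0, 0, 0], [0, 0, 0], [0, 0, 0]], translation=[[-0.21, 0.36, 0], [-0.3, 0.3, 0], [-0.36, 0.2, 0], [0, 0, 0]], jaw=[0.15, 0.15, 0.15, 0.15])

```text
clock: 17.1
position: [0.5768, -0.2286, 0.1035]
ee_rot: [0.722, 0.691, 0.001, 0.001]
ft_force: [7.6, -0.7, -0.3]
grip_width: 0.181
grasp_force: 24.7
```

```bash
for t in 20 -10 -40 -70 -100 -130 -160 -190 -220 -250; do python3 arc.py $t -10 3; done; python3 -c "
import numpy as np
for t in range(20,-290,-30): print(t,np.round([.5018+.04*(np.cos(np.radians(t))+.9063),-.2234+.04*(np.sin(np.radians(t))-.4226)],4))"
```

```text
[[-0.27, 0.08], [-0.27, 0.04], [-0.28, -0.01]]
[[-0.27, -0.06], [-0.26, -0.11], [-0.24, -0.15]]
[[-0.21, -0.19], [-0.17, -0.22], [-0.12, -0.25]]
[[-0.08, -0.27], [-0.04, -0.27], [0.01, -0.28]]
[[0.06, -0.27], [0.11, -0.26], [0.15, -0.24]]
[[0.19, -0.21], [0.22, -0.17], [0.25, -0.12]]
[[0.27, -0.08], [0.27, -0.04], [0.28, 0.01]]
[[0.27, 0.06], [0.26, 0.11], [0.24, 0.15]]
[[0.21, 0.19], [0.17, 0.22], [0.12, 0.25]]
[[0.08, 0.27], [0.04, 0.27], [-0.01, 0.28]]
20 [ 0.5756 -0.2266]
-10 [ 0.5774 -0.2472]
-40 [ 0.5687 -0.266 ]
-70 [ 0.5517 -0.2779]
-100 [ 0.5311 -0.2797]
-130 [ 0.5123 -0.2709]
-160 [ 0.5005 -0.254 ]
-190 [ 0.4987 -0.2334]
-220 [ 0.5074 -0.2146]
-250 [ 0.5244 -0.2027]
-280 [ 0.545  -0.2009]
```

Request:
jog_arm(dr=[[0, 0, 0], [0, 0, 0], [0, 0, 0]], translation=[[-0.27, 0.12, 0], [-0.27, 0.06, 0], [-0.28, -0.01, 0]], jaw=[0.15, 0.15, 0.15])

```text
clock: 17.4
position: [0.5783, -0.245, 0.1032]
ee_rot: [0.721, 0.693, 0.001, -0.002]
ft_force: [-5.5, 26.5, 10.9]
grip_width: 0.186
grasp_force: 25.9
```

Request:
jog_arm(dr=[[0, 0, 0], [0, 0, 0], [0, 0, 0]], translation=[[0, 0, 0], [0, 0, 0], [0, 0, 0]], jaw=[0.15, 0.15, 0.15])

```text
clock: 17.7
position: [0.5783, -0.2447, 0.1032]
ee_rot: [0.721, 0.693, 0.0, -0.002]
ft_force: [-4.9, 12.6, 7.8]
grip_width: 0.179
grasp_force: 25.8
```

Request:
jog_arm(dr=[[0, 0, 0], [0, 0, 0]], translation=[[-0.15, -0.03, 0], [0, 0, 0]], jaw=[0.15, 0.15])

```text
clock: 17.9
position: [0.5782, -0.2453, 0.1032]
ee_rot: [0.72, 0.694, 0.002, -0.003]
ft_force: [-2.6, 20.0, 8.3]
grip_width: 0.184
grasp_force: 25.9
```

```bash
python3 - <<'E'
from h import *
o=manip.get_obs(); print(o["position"],o["ft_force"],o["torque"])
s=optics.camera("scene");c=optics.camera("top");can=np.zeros((420,800,3),np.uint8)
can[:420,:420]=crop(s,310,160,380,230,6);can[:360,440:800]=crop(c,330,175,390,235,6);cv2.imwrite("pics/c7.png",can)
E
```

```text
[ 0.57817464 -0.24529309  0.10324148] [-2.59812854 20.03444365  8.2513936 ] [4.49988409 0.61996459 0.04897299]
```

View pics/c7.png

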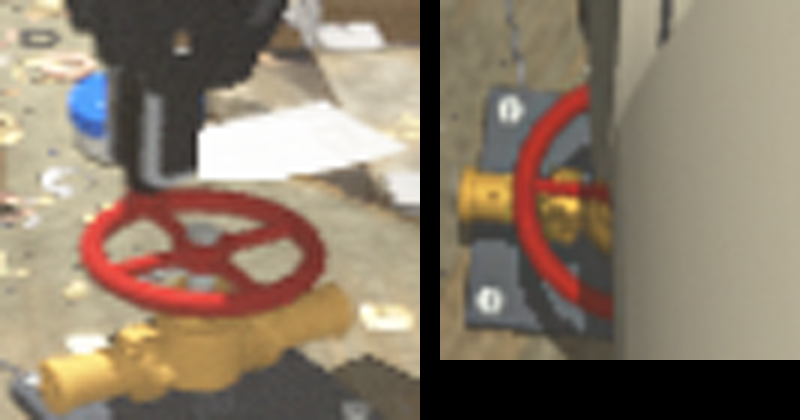

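The wheel is against its stop: the resisting force is 20 N against about 2.5 N normally, and it doesn't move when pushed further. The handle is at about -5°. I'll relieve the push and then turn anticlockwise.

```bash
for t in -5 145 295 445 595; do python3 arc.py $t 15 10; done; python3 -c "
import numpy as np
for t in (-5,145,295,445,595,715): print(t,np.round([.578+.04*(np.cos(np.radians(t))-.9962),-.245+.04*(np.sin(np.radians(t))+.0872)],4))"
```

```text
[[0.42, -0.03], [0.39, -0.14], [0.34, -0.24], [0.27, -0.32], [0.18, -0.38], [0.08, -0.41], [-0.04, -0.41], [-0.14, -0.4], [-0.23, -0.34], [-0.32, -0.27]]
[[-0.38, -0.18], [-0.41, -0.07], [-0.41, 0.03], [-0.4, 0.14], [-0.34, 0.24], [-0.27, 0.32], [-0.18, 0.37], [-0.08, 0.41], [0.04, 0.42], [0.14, 0.39]]
[[0.24, 0.34], [0.32, 0.27], [0.37, 0.18], [0.41, 0.08], [0.42, -0.04], [0.39, -0.14], [0.35, -0.23], [0.27, -0.32], [0.18, -0.38], [0.07, -0.41]]
[[-0.03, -0.42], [-0.14, -0.39], [-0.24, -0.34], [-0.32, -0.27], [-0.38, -0.18], [-0.41, -0.08], [-0.41, 0.04], [-0.4, 0.14], [-0.34, 0.23], [-0.27, 0.32]]
[[-0.18, 0.38], [-0.07, 0.41], [0.03, 0.41], [0.14, 0.4], [0.24, 0.34], [0.32, 0.27], [0.37, 0.18], [0.41, 0.08], [0.42, -0.04], [0.39, -0.14]]
-5 [ 0.578 -0.245]
145 [ 0.5054 -0.2186]
295 [ 0.5551 -0.2778]
445 [ 0.5416 -0.2017]
595 [ 0.5152 -0.2743]
715 [ 0.578 -0.245]
```

Request:
jog_arm(dr=[[0, 0, 0], [0, 0, 0]], translation=[[0.2, 0, 0], [0, 0, 0]], jaw=[0.15, 0.15])

```text
clock: 18.2
position: [0.5782, -0.2448, 0.1033]
ee_rot: [0.721, 0.693, 0.0, -0.001]
ft_force: [-0.7, 9.8, 4.7]
grip_width: 0.186
grasp_force: 25.7
```

Request:
jog_arm(dr=[[0, 0, 0], [0, 0, 0], [0, 0, 0], [0, 0, 0], [0, 0, 0], [0, 0, 0]], translation=[[0.52, -0.03, 0], [0.39, -0.14, 0], [0.34, -0.24, 0], [0.27, -0.32, 0], [0.18, -0.38, 0], [0.08, -0.41, 0]], jaw=[0.15, 0.15, 0.15, 0.15, 0.15, 0.15])

```text
clock: 18.8
position: [0.5414, -0.2001, 0.1034]
ee_rot: [0.722, 0.692, -0.0, 0.0]
ft_force: [3.7, -3.2, 2.9]
grip_width: 0.184
grasp_force: 25.4
```

Request:
jog_arm(dr=[[0, 0, 0], [0, 0, 0], [0, 0, 0], [0, 0, 0], [0, 0, 0], [0, 0, 0], [0, 0, 0], [0, 0, 0], [0, 0, 0], [0, 0, 0]], translation=[[-0.08, -0.41, 0], [-0.14, -0.4, 0], [-0.23, -0.34, 0], [-0.32, -0.27, 0], [-0.38, -0.18, 0], [-0.41, -0.07, 0], [-0.41, 0.03, 0], [-0.4, 0.14, 0], [-0.34, 0.24, 0], [-0.27, 0.32, 0]], jaw=[0.15, 0.15, 0.15, 0.15, 0.15, 0.15, 0.15, 0.15, 0.15, 0.15])

```text
clock: 19.8
position: [0.516, -0.2735, 0.1033]
ee_rot: [0.722, 0.692, 0.001, -0.001]
ft_force: [3.4, 10.2, 6.1]
grip_width: 0.185
grasp_force: 25.8
```

Request:
jog_arm(dr=[[0, 0, 0], [0, 0, 0], [0, 0, 0], [0, 0, 0], [0, 0, 0], [0, 0, 0], [0, 0, 0], [0, 0, 0], [0, 0, 0], [0, 0, 0]], translation=[[-0.14, 0.37, 0], [-0.08, 0.41, 0], [0.04, 0.42, 0], [0.14, 0.39, 0], [0.24, 0.34, 0], [0.32, 0.27, 0], [0.37, 0.18, 0], [0.41, 0.08, 0], [0.42, -0.04, 0], [0.39, -0.14, 0]], jaw=[0.15, 0.15, 0.15, 0.15, 0.15, 0.15, 0.15, 0.15, 0.15, 0.15])

```text
clock: 20.8
position: [0.5752, -0.2244, 0.1033]
ee_rot: [0.722, 0.692, 0.0, 0.001]
ft_force: [3.6, -2.5, 4.1]
grip_width: 0.185
grasp_force: 25.6
```

Request:
jog_arm(dr=[[0, 0, 0], [0, 0, 0], [0, 0, 0], [0, 0, 0], [0, 0, 0], [0, 0, 0], [0, 0, 0], [0, 0, 0], [0, 0, 0], [0, 0, 0]], translation=[[0.35, -0.23, 0], [0.27, -0.32, 0], [0.18, -0.38, 0], [0.07, -0.41, 0], [-0.03, -0.42, 0], [-0.14, -0.39, 0], [-0.24, -0.34, 0], [-0.32, -0.27, 0], [-0.38, -0.18, 0], [-0.41, -0.08, 0]], jaw=[0.15, 0.15, 0.15, 0.15, 0.15, 0.15, 0.15, 0.15, 0.15, 0.15])

```text
clock: 21.8
position: [0.4983, -0.236, 0.1034]
ee_rot: [0.722, 0.692, 0.001, 0.0]
ft_force: [10.5, 1.7, -1.8]
grip_width: 0.18
grasp_force: 25.3
```

Request:
jog_arm(dr=[[0, 0, 0], [0, 0, 0], [0, 0, 0], [0, 0, 0], [0, 0, 0], [0, 0, 0], [0, 0, 0], [0, 0, 0], [0, 0, 0]], translation=[[-0.41, 0.04, 0], [-0.4, 0.14, 0], [-0.34, 0.23, 0], [-0.27, 0.32, 0], [-0.18, 0.38, 0], [-0.07, 0.41, 0], [0.03, 0.41, 0], [0.14, 0.4, 0], [0, 0, 0]], jaw=[0.15, 0.15, 0.15, 0.15, 0.15, 0.15, 0.15, 0.15, 0.15])

```text
clock: 22.7
position: [0.5554, -0.2762, 0.1033]
ee_rot: [0.722, 0.692, 0.0, -0.0]
ft_force: [3.4, -0.8, 4.5]
grip_width: 0.186
grasp_force: 25.9
```

Request:
jog_arm(dr=[[0, 0, 0], [0, 0, 0], [0, 0, 0], [0, 0, 0], [0, 0, 0], [0, 0, 0], [0, 0, 0], [0, 0, 0]], translation=[[0.24, 0.34, 0], [0.32, 0.27, 0], [0.37, 0.18, 0], [0.41, 0.08, 0], [0, 0, 0], [0, 0, 0], [0, 0, 0], [0, 0, 0]], jaw=[0.15, 0.15, 0.15, 0.15, 0.15, 0.15, 0.15, 0.15])

```text
clock: 23.5
position: [0.5782, -0.2436, 0.1033]
ee_rot: [0.722, 0.692, 0.0, -0.0]
ft_force: [3.4, 2.3, 5.1]
grip_width: 0.187
grasp_force: 25.9
```

```bash
python3 - <<'E'
from h import *
o=manip.get_obs(); print(o["clock"],o["position"],o["ft_force"],o["grasp_force"])
s=optics.camera("scene");c=optics.camera("top");can=np.zeros((570,800,3),np.uint8)
can[:350,:350]=crop(s,310,160,380,230,5);can[:350,350:700]=cv2.resize(cv2.imread("pics/c7.png")[:420,:420],(350,350))
can[360:560,:320]=crop(s,210,240,290,290,4); cv2.imwrite("pics/c8.png",can)
E
```

```text
23.5 [ 0.57815075 -0.24362085  0.1033163 ] [3.35236498 2.25364608 5.10870352] 25.891360138676873
```

View pics/c8.png

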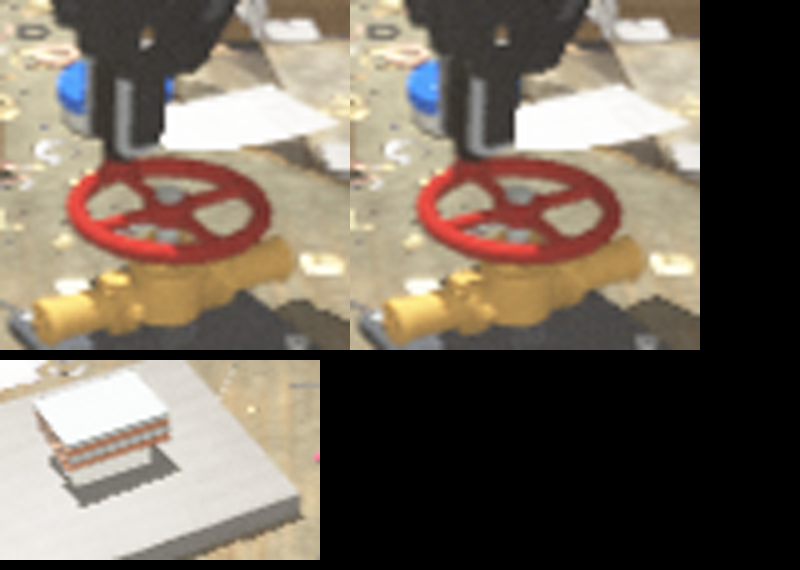

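The wheel now (left) matches its picture at the stop (right), spoke for spoke, after two full turns back. The stack at lower left is still flush, and the grip holds at 26 N with the TCP about 4 mm above the middle of the handle. I'm handing in.

```bash
python3 -c "
from workcell import manip; print(manip.hand_in())"
```

```text
the job is handed in; nothing more can be done
None
```

The job is handed in at about 23.5 s of the 72 s allowed, with no verdict returned: the camera shows the blanks flush, the valve was closed to its stop and backed off two turns, and the gripper still holds the handle at 26 N.

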